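# Thread the mast of a toy crane through both bearings

### The job

Take the long red-topped dowel out of the drilled rack and lower it, red end up, through the upper and then the lower brass bushing of the blue wooden crane frame, so that its foot pokes out below the lower arm but hangs clear of the base board. Finish while still holding it there, steady and upright, spanning both bushings: do not let go. Leave the other dowels in the rack and everything else on the bench where it is.

Things in the scene. Friction and masses are not known exactly. Their poses are not given: they have to be found in the camera images.
- mast: the mast: plain round wooden dowel, 12 mm diameter, 190 mm long, about 25 g, top 40 mm painted red, no head or stop: it slides freely through the bushings. Origin at the centre of its foot (lower end), own z along it to the red end. At the start it stands upright in one of the rack's three holes, foot 10 mm and red top 200 mm above the bench
- mast_top (a point): centre of the mast's red upper end face, 190 mm along the mast's z from the foot
- frame: half-built toy crane frame, screwed down: wooden base board 170 x 110 x 16 mm, blue upright plank (130 mm high) at its -x end and, reaching along its +x, two level blue wooden arms 110 x 70 x 16 mm, one above the other (undersides 58 and 114 mm above the bench). Nothing on it is above 138 mm. Origin at the centre of the base board's underside, z up; bushing axis at x = +25 mm, y = 0
- upper_bushing (a point): on the bushings' vertical axis, mid-thickness of the upper arm, 122 mm above the bench; arm underside 8 mm below this. 16 mm hole, topped by a flared brass bushing 8 mm high, 17 mm inside at its foot, 23 mm at its mouth, which is 16 mm above this point
- lower_bushing (a point): same axis, mid-thickness of the lower arm, 66 mm above the bench; arm underside 8 mm below this. The same hole and flared brass bushing, mouth 16 mm above this point
- base_top (a point): on the common axis, on the top face of the base board, 16 mm above the bench; 42 mm of free height between it and the lower arm's underside
- rack: drilled wooden dowel rack, fixed, 70 (x) x 190 (y) x 45 mm high; row of three holes along its own y, at y = -60, 0, +60 mm, each 14 mm wide, 35 mm deep. Grip a dowel with the fingers closing along the rack's x, across the row, to keep off its neighbours. Origin at the centre of its underside
- dowel_blue: bystander: shorter dowel, 12 mm diameter, 140 mm long, blue top, standing in the rack (top 150 mm above the bench). Origin at its foot
- dowel_green: bystander: shorter dowel, 12 mm diameter, 140 mm long, green top, standing in the rack (top 150 mm above the bench). Origin at its foot
- truck: bystander: wooden toy truck, 180 x 90 x 97 mm high, loose, beyond the frame and rack. Origin at the centre of its underside, at bench level
- offcut: bystander: loose block of pale wood, 60 x 45 x 30 mm high, between frame and rack. Origin at the centre of its underside
- glue: bystander: loose white glue bottle with red cap, 56 mm diameter, 150 mm high, to the robot's right. Origin at the centre of its underside
- paint_jar: bystander: loose yellow paint jar, 68 mm diameter, 75 mm high, to the robot's right. Origin at the centre of its underside
- hammer: bystander: loose hammer lying on the bench to the robot's left
Not all that is in view belongs to the job. What is shaped like the frame but purple is not meant.

How it is judged:
By the outcome, as a careful person would: the job done as asked, in the order asked, and still so for the second after the job is handed in, while the arm keeps its last pose, push and grip.
It also fails if it takes over 54 s, if anything falls off the work surface, if the arm or the gripper's body presses on something with over 40 N, if the wrist force passes 120 N, or if a joint passes its speed limit or range.

### The arm

A 6-joint arm with a two-finger parallel gripper is mounted at the origin on the work surface. World frame = base frame: x ahead of the robot, y to its left, z up, the work surface at z = 0. Lengths are in mm, angles in rad, forces in N, time in s.
With the tool pointing down it reaches from about 425 to 925 mm from the base axis. Payload 12.5 kg.
Tool frame: the origin (TCP) lies midway between the tips of the shut fingers; the grasp point (between the pads) lies 19 mm behind it; z points along the fingers, y is the line along which they close (so a half turn about z gives the same grasp; the last joint's range is limited). The gripper opens to 85 mm and grips with 20 to 120 N. Pads are 22 mm wide; open, the fingers measure 114 mm over their backs; the gripper's body (76 mm by 85 mm) begins 54 mm behind the grasp point. The pads swing forward as they close: fully open they stand 13 mm farther back than shut.
Start: joints at [-1.24, 0.491, 1.559, -0, 1.092, -0.106], TCP at [264.425, -566.325, 231.327] pointing down, gripper open.
Joint ranges: [-3.1, 3.1], [-0.84, 2.19], [0.05, 2.79], [-1.13, 4.28], [0.06, 2.93], [-2.69, 2.69]. Speed limits (rad/s): [2.22, 2.22, 2.79, 3.14, 3.14, 3.14].

### API

Orientations are given as a unit quaternion [w, x, y, z].
In Python, from workcell import arm gives the robot as it stands.
- The arm moves only by the shell command python3 -m pendant 'ROWS' [FORCE]. ROWS is JSON, a list of rows, each a list of 7 numbers: the turn, a rotation vector about the tool's x, y, z in rad, then the shift along the tool's x, y, z in m, then the finger opening in m, from 0 to 0.0854. A call has 1 to 8 rows; each row is the pose to reach, as a shift and turn from the pose commanded when the call began, along the tool's axes at that moment; what a row does not reach only later rows make up. A row lasts 1/8 s, in which the tool goes at most 62.5 mm and 10.7 degrees, less where a joint would pass 70% of its speed; a pose out of reach is approached as far as the arm can. A call with a gripper value outside its range is refused whole. The fingers move at their own pace and stop on an object; FORCE is the grip in N (left out, the last holds). Time passes only in rows, so rows that repeat a pose let the fingers close. It gives the time, the measured TCP pose, the force, the opening and the grip force at its end, in the units of the state.
- arm.sense(): the state, without advancing time (a new reading comes with each control period).
- arm.get_image(name): name is "scene" or "top" or "wrist"; returns (picture, depth): 480x640x3 uint8, blue, green, red; 480x640 float32, mm along the optical axis (not along the pixel's ray), 0 where there is no reading.
- arm.camera_model(name): a dict with "fx", "fy", "cx", "cy" (pixels), "xyz" and "orientation" of the camera in the world; the wrist camera has in their place "mount" (4x4, takes a point from camera to tool coordinates, whose origin is the TCP and whose axes are the flange's). Camera axes: x right, y down, z forward; pixel columns grow to the right and rows downward; lengths in mm; the calibration is good to about 2 mm. The wrist camera is an equidistant fisheye: a pixel r from the principal point sees the ray r / f radians off the axis. A picture is of the moment at which its call begins: read the wrist's pose just before it. camera_model takes no time and is no camera call.
- arm.sign_off(): hands the job in; it is judged then, once.
The state is a dict: "time_s": time; "qpos": joint angles; "qvel": joint speeds; "tau": joint torques, N m; "eef_pos": TCP position; "tool_rot": TCP orientation; "contact_force": force on the tool from outside, world axes, zero at the start; "torque": the same for the moment, N m; "finger_gap": finger opening in mm; "grasp_force": force on a finger pad.
Only numpy, scipy, OpenCV 4.12 (cv2) and the standard library are available. Lean on these libraries where they do the work, as an engineer would, in place of code of your own. Each camera call takes 0.05 s, during which the arm holds its last target. There are 200 camera calls.

## Working session

There is one attempt and no reset: what is moved stays moved. The work goes in short steps, Python scripts to look and compute and a shell command to move; the robot and the scene stay as the last step left them, time stands still between calls to the robot, and variables do not carry over. Pictures are saved under pics/ and viewed, at most 10 in all, crops included, and the job is handed in when it is done.

```bash
mkdir -p pics; ls
cat > h.py <<'E'
import numpy as np, cv2
from scipy.spatial.transform import Rotation as R
from workcell import arm
def q2R(q): return R.from_quat([q[1],q[2],q[3],q[0]]).as_matrix()
def cloud(name):
    im,d=arm.get_image(name); m=arm.camera_model(name)
    v,u=np.mgrid[0:480,0:640]
    P=np.stack([(u-m['cx'])/m['fx']*d,(v-m['cy'])/m['fy']*d,d],-1)
    W=P@q2R(m['orientation']).T+np.array(m['xyz']); W[d==0]=np.nan
    return im,d,W
E
python3 - <<'E'
from h import *
for n in("scene","top"):
    im,d,W=cloud(n); cv2.imwrite(f"pics/{n}0.png",im); np.savez(f"{n}0.npz",im=im,d=d,W=W); print(arm.camera_model(n))
s=arm.sense(); print(s['time_s'],s['eef_pos'],s['tool_rot'],s['contact_force'],s['finger_gap'])
E
```

```text
pics
{'fx': 498.28187268773746, 'fy': 498.28187268773746, 'cx': 324.95984418133276, 'cy': 235.6341819862998, 'xyz': array([1534.20801537,  257.22134724,  977.45924032]), 'orientation': array([-0.26858414,  0.56455276,  0.70547888, -0.33382974])}
{'fx': 616.4876960092529, 'fy': 616.4876960092529, 'cx': 315.09175478545006, 'cy': 238.57382427635758, 'xyz': array([ 1.34462261e+02, -7.97128873e-01,  1.87699368e+03]), 'orientation': array([-0.07395062,  0.70497507, -0.70124766,  0.07611292])}
0.1 [ 264.35230761 -566.11916594  230.77939539] [-5.05837569e-04  9.76247161e-01  2.16659229e-01 -5.42548604e-05] [0.52640029 0.69811483 0.05605911] 85.40741483569248
```

View pics/scene0.png

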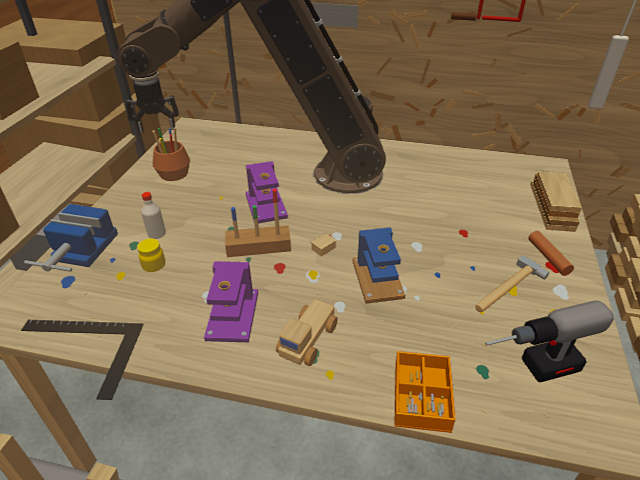

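View pics/top0.png

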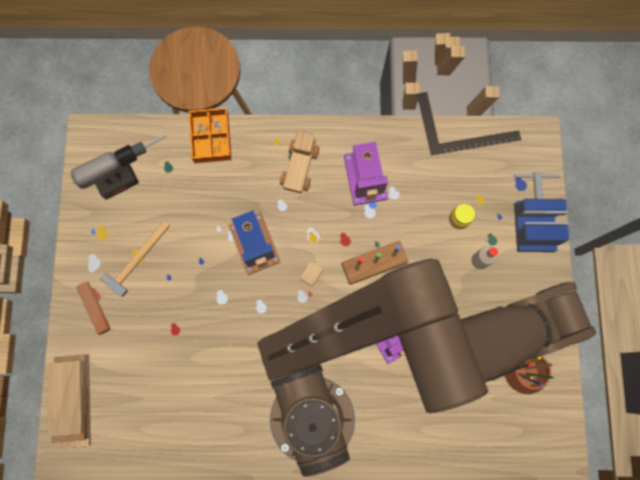

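Run:
```python
from h import *
S=np.load("scene0.npz");T=np.load("top0.npz")
a=cv2.resize(S['im'][150:310,215:415],None,fx=3,fy=3,interpolation=cv2.INTER_CUBIC)
b=cv2.resize(T['im'][200:290,220:420],None,fx=3,fy=3,interpolation=cv2.INTER_CUBIC)[:,:]
b=cv2.resize(b,(600,270)); a=a[:330]
cv2.imwrite("pics/crop1.png",np.vstack([a,b]))
for n,D in(("scene",S),("top",T)):
    hsv=cv2.cvtColor(D['im'],cv2.COLOR_BGR2HSV);W=D['W'];h,s,v=[hsv[...,i].astype(int) for i in range(3)]
    red=((h<8)|(h>172))&(s>120)&(v>60)&(W[...,2]>110)&(W[...,2]<215)
    blu=(h>100)&(h<122)&(s>100)&(W[...,2]>120)&(W[...,2]<142)
    for nm,m in(("red",red),("blue",blu)):
        k,l,st,c=cv2.connectedComponentsWithStats(m.astype(np.uint8))
        for i in range(1,k):
            if st[i,4]>5:
                P=W[l==i]; print(n,nm,c[i].round(),st[i,4],np.nanmedian(P,0).round(1),P.min(0).round(1),P.max(0).round(1))
                if nm=="blue" and st[i,4]>200: 
                    r=cv2.minAreaRect(P[:,:2].astype(np.float32)); print(r)
    # rack top
    m=(abs(W[...,2]-45)<4)&(W[...,0]>400)&(W[...,0]<850)&(W[...,1]>-330)&(W[...,1]<50)
    k,l,st,c=cv2.connectedComponentsWithStats(m.astype(np.uint8))
    for i in range(1,k):
        if st[i,4]>60: P=W[l==i]; print(n,"z45",c[i].round(),st[i,4],P.mean(0).round(1),cv2.minAreaRect(P[:,:2].astype(np.float32)))
```

```text
scene red [171. 142.] 29 [ 157.3 -591.1  137.4] [ 145.3 -598.1  113. ] [ 165.1 -584.   173.9]
scene red [274. 196.] 50 [ 444.8 -129.6  182.3] [ 434.8 -135.5  159.8] [ 449.  -126.2  200.8]
scene red [146. 196.] 68 [ 477.9 -511.   147.6] [ 462.8 -525.5  131.5] [ 488.6 -500.8  153.7]
scene blue [380. 244.] 804 [520.2 181.2 130.4] [447.  121.4 120.1] [599.2 237.7 137.5]
((525.3754272460938, 182.71954345703125), (135.19412231445312, 87.96157836914062), 21.60405158996582)
scene blue [383. 249.] 6 [540.6 193.  128.7] [536.8 186.7 124.7] [541.9 197.  129.4]
scene z45 [256. 236.] 879 [ 467.1 -186.9   45.4] ((461.544677734375, -187.26535034179688), (78.5584945678711, 188.11407470703125), 20.856281280517578)
top red [493. 251.] 72 [ 472.3 -512.9  148.7] [ 461.8 -526.7  134.7] [ 487.6 -501.   160.2]
top red [360. 260.] 21 [ 438.8 -129.7  197.4] [ 433.5 -135.3  175.5] [ 446.  -125.2  205.5]
top red [528. 365.] 11 [ 155.3 -588.   170.6] [ 152.6 -594.1  143.3] [ 160.3 -584.9  175. ]
top blue [251. 237.] 912 [510.9 180.1 129.9] [447.8 121.9 120. ] [595.  234.9 141.6]
((519.6677856445312, 185.32640075683594), (132.8065948486328, 83.32196044921875), 24.825048446655273)
top z45 [376. 261.] 766 [ 460.5 -189.7   45. ] ((461.4174499511719, -187.4215545654297), (70.834716796875, 190.3558807373047), 21.011051177978516)
```

View pics/crop1.png

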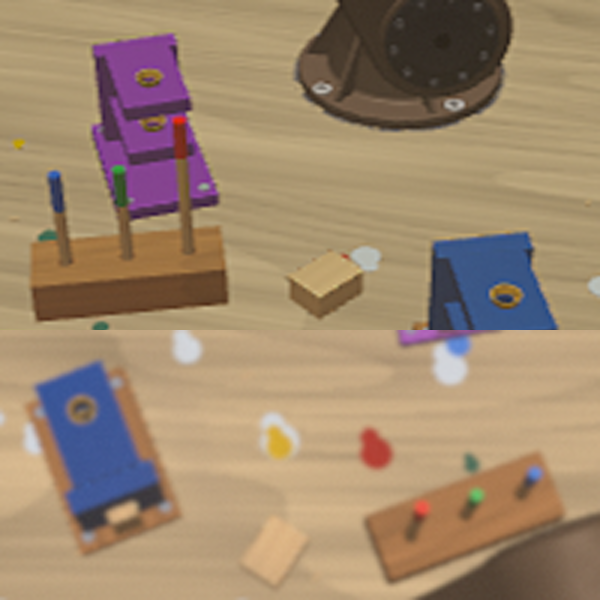

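Candidates: red-topped dowel in the rack at scene (275,197)/top (360,260), versus the pencils in the pot (171,142) and the glue cap (146,196). The tall one in the rack is the mast, with its top at z≈200. For the frame, the candidates are blue at scene (380,265) and purple at (265,190) and (230,300); I choose blue. The crop confirms both choices. Frame x points away from the robot, and the bushing is at top (247,227).

```bash
python3 -m pendant '[[0,0,-0.18,0.040,-0.038,-0.002,0.0854],[0,0,-0.36,0.085,-0.080,-0.004,0.0854],[0,0,-0.54,0.130,-0.120,-0.006,0.0854],[0,0,-0.72,0.170,-0.160,-0.008,0.0854],[0,0,-0.90,0.215,-0.200,-0.010,0.0854],[0,0,-1.08,0.260,-0.240,-0.012,0.0854],[0,0,-1.26,0.300,-0.280,-0.014,0.0854],[0,0,-1.44,0.335,-0.310,-0.015,0.0854]]' 40
python3 - <<'E'
from h import *
S=np.load("scene0.npz");T=np.load("top0.npz")
for n,D in(("scene",S),("top",T)):
    hsv=cv2.cvtColor(D['im'],cv2.COLOR_BGR2HSV);W=D['W'];h,s,v=[hsv[...,i].astype(int) for i in range(3)]
    m=arm.camera_model(n);C=np.array(m['xyz']);Rm=q2R(m['orientation'])
    box=(W[...,0]>430)&(W[...,0]<660)&(W[...,1]>80)&(W[...,1]<300)
    blu=(h>100)&(h<122)&(s>100)&(W[...,2]>124)&(W[...,2]<136)&box
    P=W[blu]; print(n,"arm",cv2.minAreaRect(P[:,:2].astype(np.float32)))
    br=(h>8)&(h<40)&(W[...,2]>100)&box
    k,l,st,c=cv2.connectedComponentsWithStats(br.astype(np.uint8))
    for i in range(1,k):
        if st[i,4]>8:
            u,vv=c[i]; bb=st[i]; u=bb[0]+(bb[2]-1)/2; vv=bb[1]+(bb[3]-1)/2
            r=Rm@np.array([(u-m['cx'])/m['fx'],(vv-m['cy'])/m['fy'],1]); 
            print(n,"brass",c[i],bb,[(C+r*(z-C[2])/r[2]).round(1) for z in(130,138)])
    bb=(abs(W[...,2]-16)<4)&box; P=W[bb]; print(n,"board",cv2.minAreaRect(P[:,:2].astype(np.float32)))
print(arm.camera_model("wrist"))
E
```

```text
time_s: 1.1
eef_pos: [437.1, -141.6, 246.4]
tool_rot: [-0.0, 0.588, 0.809, -0.0]
contact_force: [1.1, -0.0, 0.4]
finger_gap: 85.3
grasp_force: 0.0
scene arm ((525.3754272460938, 182.71954345703125), (135.19412231445312, 87.96157836914062), 21.60405158996582)
scene brass [358.11111111 236.22222222] [358 233   2   8   9] [array([505.7, 121.1, 130. ]), array([515.4, 122.4, 138. ])]
scene brass [383.12727273 248.03636364] [378 245  11   8  55] [array([540.3, 191.7, 130. ]), array([549.7, 192.3, 138. ])]
scene board ((525.701416015625, 182.05215454101562), (173.3231964111328, 110.56871032714844), 22.884273529052734)
top arm ((519.2330322265625, 185.86306762695312), (132.5213165283203, 82.52240753173828), 25.101245880126953)
top brass [246.48780488 225.56097561] [243 222   9   9  41] [array([547.9, 193.1, 130. ]), array([546. , 192.3, 138. ])]
top board ((540.8251953125, 190.35464477539062), (219.32745361328125, 214.95533752441406), 2.2931535243988037)
{'fx': 371.64829954431775, 'fy': 371.64829954431775, 'cx': 316.3876953519785, 'cy': 238.9547594301168, 'mount': array([[ 5.07296828e-04, -9.58540803e-01, -2.84954857e-01,
         7.31449073e+01],
       [ 9.99999779e-01,  6.08796583e-04, -2.67620109e-04,
        -9.76021393e-02],
       [ 4.30004338e-04, -2.84954659e-01,  9.58540900e-01,
        -1.42756905e+02],
       [ 0.00000000e+00,  0.00000000e+00,  0.00000000e+00,
         1.00000000e+00]])}
```

```bash
cat >> h.py <<'E'
def wrist(fn=None):
    s=arm.sense(); im,d=arm.get_image("wrist"); m=arm.camera_model("wrist")
    v,u=np.mgrid[0:480,0:640].astype(float); a=(u-m['cx'])/m['fx'];b=(v-m['cy'])/m['fy'];th=np.hypot(a,b)+1e-9
    P=np.stack([a/th*np.tan(th)*d,b/th*np.tan(th)*d,d],-1)
    M=m['mount']; Pt=P@M[:3,:3].T+M[:3,3]; W=Pt@q2R(s['tool_rot']).T+np.array(s['eef_pos']); W[d==0]=np.nan
    rays=np.stack([a/th*np.sin(th),b/th*np.sin(th),np.cos(th)],-1)@M[:3,:3].T@q2R(s['tool_rot']).T
    C=q2R(s['tool_rot'])@M[:3,3]+np.array(s['eef_pos'])
    if fn: cv2.imwrite(fn,im)
    return s,im,d,W,Pt,C,rays
E
python3 - <<'E'
from h import *
s,im,d,W,Pt,C,rays=wrist("pics/w1.png")
print(s['eef_pos'],s['qpos'])
hsv=cv2.cvtColor(im,cv2.COLOR_BGR2HSV);h,sa,v=[hsv[...,i].astype(int) for i in range(3)]
red=((h<8)|(h>172))&(sa>120)&(v>60)&(W[...,2]>100)
k,l,st,c=cv2.connectedComponentsWithStats(red.astype(np.uint8))
for i in range(1,k):
    if st[i,4]>40:
        P=W[l==i];t=P[P[:,2]>np.nanmax(P[:,2])-4]; print(c[i],st[i],np.nanmedian(P,0),t.mean(0),t.min(0),t.max(0))
        for lo in(160,170,180,190):
            q=P[(P[:,2]>lo)&(P[:,2]<lo+10)]; print(lo,len(q),q.mean(0) if len(q) else '',)
E
```

```text
[ 437.07499995 -141.63227008  246.38422767] [-4.57286451e-01  2.37384134e-01  1.92650840e+00 -2.33294980e-05
  9.77737279e-01 -7.69862967e-01]
[328.81048387 250.18346774] [317 231  23  33 496] [ 440.26027036 -129.80178514  199.96190433] [ 440.06742979 -130.68390007  200.10791918] [ 433.91840494 -137.51698865  198.17911927] [ 446.37037272 -124.54416947  202.17022124]
160 0 
170 4 [ 441.21238515 -124.91168626  177.34080439]
180 25 [ 441.17100217 -124.77662357  185.21296333]
190 230 [ 440.22883578 -129.36544791  198.617592  ]
```

View pics/w1.png

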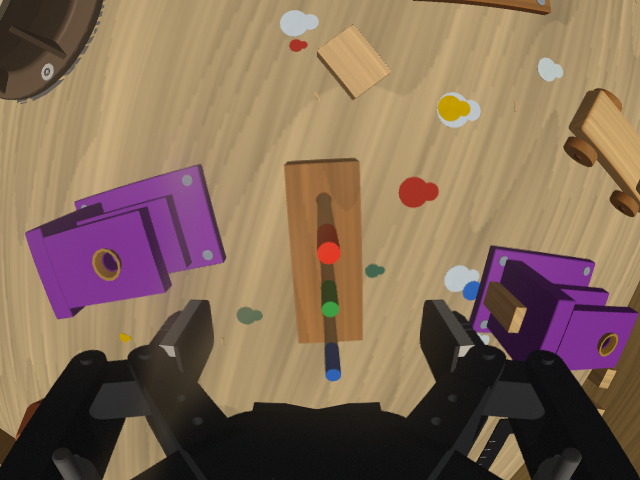

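The wrist view shows the red top at (329,253), z=200, world (440.1,-130.7). Green is at (330,309) and blue at (333,375) along the row. This agrees with the first estimate, so I align and descend.

```bash
python3 -m pendant '[[0,0,-0.05,0.0094,0.0062,0,0.0854],[0,0,-0.05,0.0094,0.0062,0.010,0.0854],[0,0,-0.05,0.0094,0.0062,0.040,0.0854],[0,0,-0.05,0.0094,0.0062,0.070,0.0854],[0,0,-0.05,0.0094,0.0062,0.100,0.0854],[0,0,-0.05,0.0094,0.0062,0.108,0.0854],[0,0,-0.05,0.0094,0.0062,0.108,0.0854],[0,0,-0.05,0.0094,0.0062,0.108,0.0854]]' 40
python3 - <<'E'
from h import *
s,im,d,W,Pt,C,rays=wrist("pics/w2.png")
print(s['eef_pos'],s['contact_force'])
E
```

```text
time_s: 2.15
eef_pos: [440.2, -133.3, 139.1]
tool_rot: [0.001, 0.571, 0.821, 0.0]
contact_force: [-0.5, -0.2, -0.5]
finger_gap: 85.2
grasp_force: 0.0
[ 440.2224117  -133.3205085   139.08992908] [-0.4851516  -0.18662248 -0.51031286]
```

```bash
python3 -m pendant '[[0,0,0,0.0025,0.0008,0,0.06],[0,0,0,0.0025,0.0008,0,0.04],[0,0,0,0.0025,0.0008,0,0.025],[0,0,0,0.0025,0.0008,0,0.015],[0,0,0,0.0025,0.0008,0,0.005],[0,0,0,0.0025,0.0008,0,0.005],[0,0,0,0.0025,0.0008,0,0.005],[0,0,0,0.0025,0.0008,0,0.005]]' 50
```

```text
time_s: 3.2
eef_pos: [439.9, -130.3, 138.4]
tool_rot: [0.0, 0.571, 0.821, 0.0]
contact_force: [-0.7, 0.4, 2.5]
finger_gap: 11.0
grasp_force: 48.6
```

```bash
python3 -m pendant '[[0,0,0,0,0,-0.008,0.005],[0,0,0,0,0,-0.025,0.005],[0,0,0,0,0,-0.050,0.005],[0,0,0,0,0,-0.080,0.005],[0,0,0,0,0,-0.110,0.005],[0,0,0,0,0,-0.140,0.005],[0,0,0,0,0,-0.158,0.005],[0,0,0,0,0,-0.165,0.005]]'
```

```text
time_s: 4.2
eef_pos: [439.7, -130.2, 304.3]
tool_rot: [0.001, 0.571, 0.821, 0.0]
contact_force: [0.2, -0.4, -0.7]
finger_gap: 10.4
grasp_force: 48.7
```

```bash
python3 -m pendant '[[0,0,0,0.013,0.011,0,0.005],[0,0,0,0.045,0.036,0,0.005],[0,0,0,0.087,0.071,0,0.005],[0,0,0,0.132,0.107,0,0.005],[0,0,0,0.177,0.143,0,0.005],[0,0,0,0.219,0.178,0,0.005],[0,0,0,0.251,0.203,0,0.005],[0,0,0,0.2644,0.2139,0,0.005]]'
python3 -m pendant '[[0,0,0,0,0,0,0.005],[0,0,0,0,0,0,0.005]]'
python3 - <<'E'
from h import *
s,im,d,W,Pt,C,rays=wrist(); cv2.imwrite("pics/w3.png",im)
a,_,Ws=cloud("scene"); b,_,Wt=cloud("top")
np.savez("w3.npz",im=im,d=d,W=W,Pt=Pt,C=C,rays=rays); np.savez("s3.npz",im=a,W=Ws)
cv2.imwrite("pics/c3.png",np.hstack([cv2.resize(im[0:480,80:560],(400,400)),cv2.resize(a[150:310,300:460],(400,400),interpolation=cv2.INTER_CUBIC)]))
print(s['eef_pos'],s['tool_rot'])
E
```

```text
time_s: 5.2
eef_pos: [547.8, 194.8, 301.9]
tool_rot: [-0.001, 0.57, 0.822, -0.001]
contact_force: [-0.4, -0.2, 0.6]
finger_gap: 10.6
grasp_force: 48.7
time_s: 5.45
eef_pos: [547.8, 191.2, 303.1]
tool_rot: [-0.0, 0.571, 0.821, -0.0]
contact_force: [-0.0, -0.1, -0.5]
finger_gap: 10.6
grasp_force: 48.7
[547.77898853 191.20130021 303.05234574] [-1.21781805e-04  5.71035941e-01  8.20924980e-01 -3.40365152e-04]
```

View pics/c3.png

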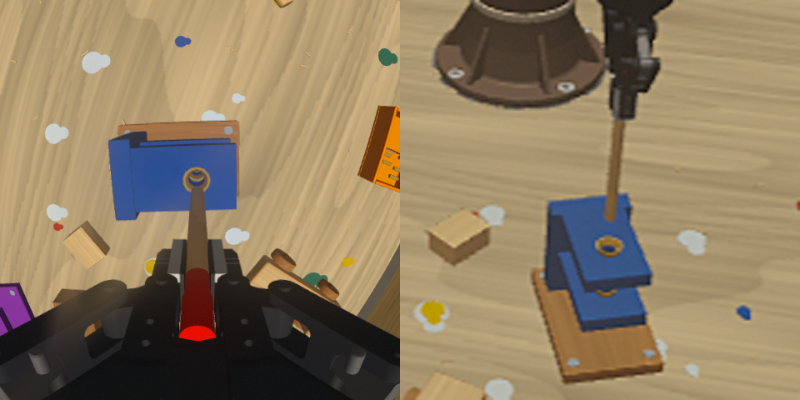

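The left half (wrist) shows the mast held at (198,230) with the bushing ring at crop (197,180), just past the foot. The right half (scene) shows the mast in the gripper above the blue frame, ring at crop (609,245). Next I measure the mast axis against the ring.

```bash
cat >> h.py <<'E'
def onz(C,r,z): return C+r*((z-C[2])/r[2])
def fitmast(W,mask):
    P=W[mask]; P=P[~np.isnan(P).any(1)]; out=[]
    return P
E
python3 - <<'E'
from h import *
D=np.load("w3.npz");im=D['im'];W=D['W'];C=D['C'];rays=D['rays'];Pt=D['Pt']
hsv=cv2.cvtColor(im,cv2.COLOR_BGR2HSV);h,s,v=[hsv[...,i].astype(int) for i in range(3)]
# brass ring at z~138 near bushing
near=(np.hypot(W[...,0]-548,W[...,1]-192)<25)&(W[...,2]<145)
br=near&(h>8)&(h<40)&(s>60)&(W[...,2]>126)
vv,uu=np.nonzero(br); print("brass px",len(vv),uu.min(),uu.max(),vv.min(),vv.max())
r=rays[br]; P=np.array([onz(C,x,138) for x in r])
(cx,cy),rad=cv2.minEnclosingCircle(P[:,:2].astype(np.float32)); print("ring wrist",cx,cy,rad)
# mast, world: points along z
m=(np.hypot(W[...,0]-548,W[...,1]-192)<22)&(W[...,2]>165)&(abs(Pt[...,1])<12)
for z in range(170,400,20):
    q=W[m&(abs(W[...,2]-z)<10)]
    if len(q)>5: print(z,len(q),np.median(q,0).round(1),(q.max(0)-q.min(0)).round(1))
S=np.load("s3.npz");W=S['W'];hs=cv2.cvtColor(S['im'],cv2.COLOR_BGR2HSV)
m=(np.hypot(W[...,0]-548,W[...,1]-192)<30)&(W[...,2]>160)
for z in range(170,320,15):
    q=W[m&(abs(W[...,2]-z)<7.5)]
    if len(q): print('S',z,len(q),np.median(q,0).round(1),(q.max(0)-q.min(0)).round(1))
E
```

```text
brass px 370 300 331 200 229
ring wrist 546.0630493164062 192.6772918701172 13.876134872436523
170 22 [545.8 195.5 177.3] [10.2  6.5  4.7]
190 125 [546.1 195.4 189.9] [12.   8.1 19.8]
210 150 [545.8 195.5 211. ] [11.8  7.8 19.5]
230 188 [546.1 195.5 231.1] [11.5  8.3 20. ]
250 245 [546.1 195.4 251.2] [12.1  8.7 19.9]
270 311 [546.1 195.4 270.9] [11.7  8.6 19.9]
290 419 [546.1 195.5 290. ] [11.6  8.  19.9]
310 1102 [545.9 196.4 313.1] [22.5 16.3 19.9]
330 1998 [545.8 198.2 331.8] [24.1 23.8 20. ]
350 3275 [546.1 196.3 350.1] [27.2 30.9 20. ]
370 3102 [546.2 202.2 370.8] [24.2 23.8 20. ]
390 7443 [544.  203.3 390.7] [23.2 16.  20. ]
S 170 6 [550.6 190.9 177.2] [ 4.3 10.4  3.5]
S 185 19 [553.2 189.3 185.8] [ 7.6 10.4 14.4]
S 200 22 [552.6 190.1 200.6] [10.1 10.2 14.1]
S 215 23 [552.9 189.  214.3] [ 8.4 10.9 14.4]
S 230 22 [552.2 190.6 229.5] [ 8.5 10.3 13.6]
S 245 25 [552.8 189.5 244.8] [ 7.6 10.7 14.2]
S 260 23 [553.3 190.6 260.5] [10.4 11.  12.6]
S 275 25 [553.5 189.2 274.7] [ 9.3 10.5 13.3]
S 290 26 [552.3 190.5 289.9] [ 8.5 11.4 14.6]
S 305 23 [558.4 190.5 307.6] [24.6 25.1  9.1]
```

Run:
```python
from h import *
D=np.load("w3.npz");im=D['im'];W=D['W'];C=D['C'];rays=D['rays']
# orthographic rectification at z=138 around (548,192): 0.1mm/px , mast-free side
from scipy.interpolate import griddata
s=arm.sense();m=arm.camera_model("wrist");M=m['mount'];Rt=q2R(s['tool_rot'])
def rect(z,c=(548,192),h=22,n=500):
    g=np.linspace(-h,h,n);X,Y=np.meshgrid(c[0]+g,c[1]-g)
    P=np.stack([X,Y,np.full_like(X,z)],-1)-np.array(s['eef_pos']); Pc=(P@Rt-M[:3,3])@M[:3,:3]
    rr=np.hypot(Pc[...,0],Pc[...,1]);th=np.arctan2(rr,Pc[...,2]);k=th/rr*m['fx']
    return cv2.remap(im,(Pc[...,0]*k+m['cx']).astype(np.float32),(Pc[...,1]*k+m['cy']).astype(np.float32),cv2.INTER_CUBIC)
o=rect(138,n=400)
S=np.load("s3.npz");ms=arm.camera_model("scene");Cs=np.array(ms['xyz']);Rs=q2R(ms['orientation'])
g=np.linspace(-22,22,400);X,Y=np.meshgrid(548+g,192-g);P=(np.stack([X,Y,np.full_like(X,138)],-1)-Cs)@Rs
o2=cv2.remap(S['im'],(P[...,0]/P[...,2]*ms['fx']+ms['cx']).astype(np.float32),(P[...,1]/P[...,2]*ms['fy']+ms['cy']).astype(np.float32),cv2.INTER_CUBIC)
o=np.hstack([o,o2])
for k in(0,400):
    cv2.circle(o,(200+k,200),int(11.5*400/44),(0,255,0),1); cv2.circle(o,(200+k,200),2,(0,255,0),-1)
cv2.imwrite("pics/r3.png",o)
```

```text
(no output)
```

View pics/r3.png

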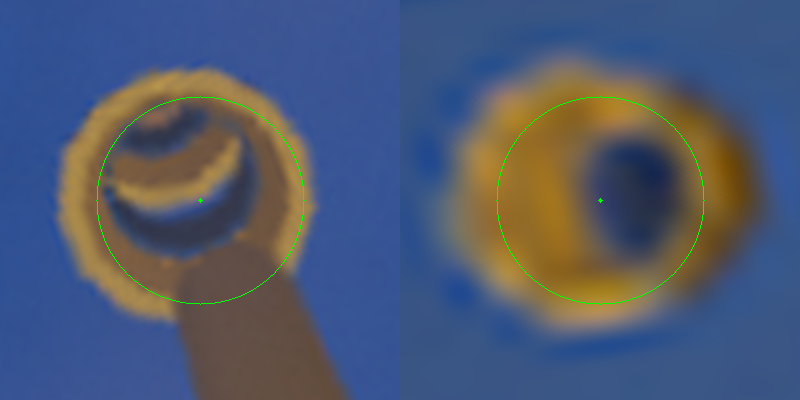

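The rectified ring centre is at (186,196) in the wrist half, i.e. world (546.5,192.4), and about (548.5,193) in the scene half. The mast axis is about 2 mm low in y, so I correct that and lower to just above the mouth for another look.

```bash
python3 -m pendant '[[0,0,0,0.002,0.0002,0.004,0.005],[0,0,0,0.002,0.0002,0.014,0.005],[0,0,0,0.002,0.0002,0.024,0.005],[0,0,0,0.002,0.0002,0.032,0.005],[0,0,0,0.002,0.0002,0.032,0.005],[0,0,0,0.002,0.0002,0.032,0.005]]'
python3 - <<'E'
from h import *
s,im,d,W,Pt,C,rays=wrist(); a,_,Ws=cloud("scene");b,_,_=cloud("top")
print(s['eef_pos'])
g=np.linspace(-22,22,400);X,Y=np.meshgrid(548+g,192-g);P=np.stack([X,Y,np.full_like(X,138)],-1)
m=arm.camera_model("wrist");M=m['mount'];Pc=((P-np.array(s['eef_pos']))@q2R(s['tool_rot'])-M[:3,3])@M[:3,:3]
rr=np.hypot(Pc[...,0],Pc[...,1]);k=np.arctan2(rr,Pc[...,2])/rr*m['fx']
o=cv2.remap(im,(Pc[...,0]*k+m['cx']).astype(np.float32),(Pc[...,1]*k+m['cy']).astype(np.float32),cv2.INTER_CUBIC)
m=arm.camera_model("scene");P=(P-np.array(m['xyz']))@q2R(m['orientation'])
o2=cv2.remap(a,(P[...,0]/P[...,2]*m['fx']+m['cx']).astype(np.float32),(P[...,1]/P[...,2]*m['fy']+m['cy']).astype(np.float32),cv2.INTER_CUBIC)
cv2.imwrite("pics/r4.png",np.hstack([o,o2]))
q=Ws[(np.hypot(Ws[...,0]-548,Ws[...,1]-192)<20)&(Ws[...,2]>150)&(Ws[...,2]<250)];print("scene mast",np.median(q,0))
E
```

```text
time_s: 6.35
eef_pos: [547.7, 194.1, 271.4]
tool_rot: [0.0, 0.571, 0.821, 0.0]
contact_force: [-0.3, 0.1, -0.3]
finger_gap: 10.5
grasp_force: 48.7
[547.74688362 194.1124748  271.44943682]
scene mast [552.83850208 192.7286299  201.78026142]
```

View pics/r4.png

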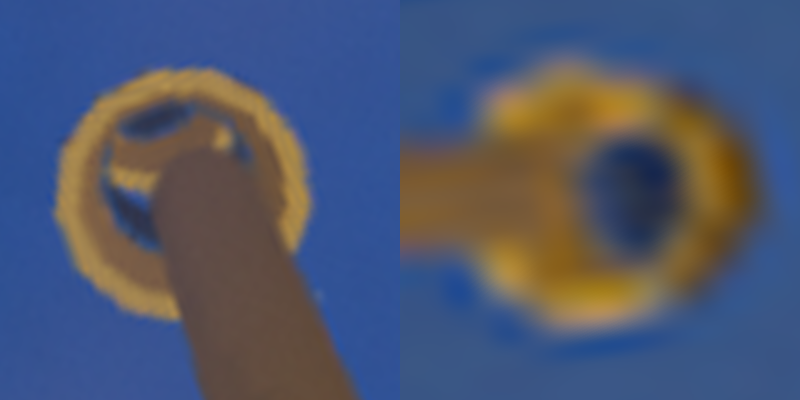

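In the wrist half, the foot centre is at about (201,189) after parallax and the ring at (186,196). In the scene half, the mast is at row 197 and the ring at row 190. That leaves the mast about 1 mm too far in +x. I shift it and lower into the first bushing while watching the force.

```bash
python3 -m pendant '[[0,0,0,0.0004,-0.001,0,0.005],[0,0,0,0.0004,-0.001,0.005,0.005],[0,0,0,0.0004,-0.001,0.010,0.005],[0,0,0,0.0004,-0.001,0.015,0.005],[0,0,0,0.0004,-0.001,0.020,0.005],[0,0,0,0.0004,-0.001,0.025,0.005],[0,0,0,0.0004,-0.001,0.025,0.005]]'
```

```text
time_s: 7.38
eef_pos: [546.4, 194.1, 245.8]
tool_rot: [-0.0, 0.571, 0.821, -0.0]
contact_force: [0.4, 0.0, 0.2]
finger_gap: 10.9
grasp_force: 48.7
```

```bash
python3 -m pendant '[[0,0,0,0,0,0.005,0.005],[0,0,0,0,0,0.011,0.005],[0,0,0,0,0,0.017,0.005],[0,0,0,0,0,0.023,0.005],[0,0,0,0,0,0.028,0.005],[0,0,0,0,0,0.030,0.005],[0,0,0,0,0,0.030,0.005]]'
python3 - <<'E'
from h import *
a,_,Ws=cloud("scene"); s,im,*_=wrist()
cv2.imwrite("pics/c5.png",np.hstack([cv2.resize(im[120:360,200:440],(400,400),interpolation=cv2.INTER_CUBIC),cv2.resize(a[200:310,330:440],(400,400),interpolation=cv2.INTER_CUBIC)]))
E
```

```text
time_s: 8.25
eef_pos: [546.5, 194.1, 216.2]
tool_rot: [-0.0, 0.571, 0.821, -0.0]
contact_force: [0.4, -0.3, -0.7]
finger_gap: 10.3
grasp_force: 48.7
```

View pics/c5.png

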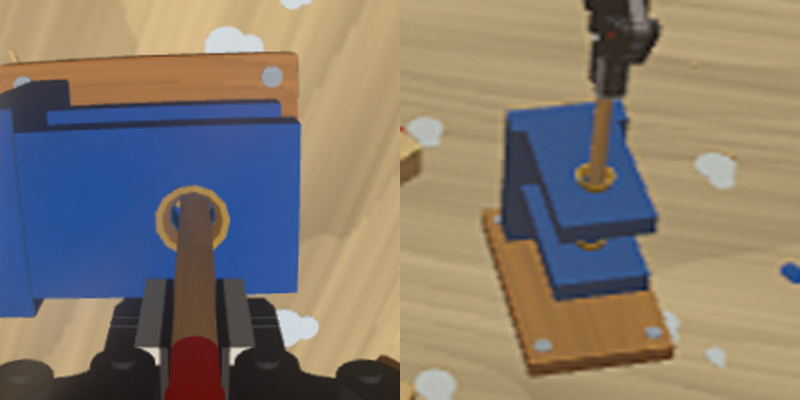

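In the wrist view the mast sits in the ring at (193,218), and in the scene view in the ring at (596,178), so it is through the upper bushing with no contact force. I continue into the lower one.

```bash
python3 -m pendant '[[0,0,0,0,0,0.004,0.005],[0,0,0,0,0,0.008,0.005],[0,0,0,0,0,0.012,0.005],[0,0,0,0,0,0.016,0.005],[0,0,0,0,0,0.020,0.005],[0,0,0,0,0,0.022,0.005],[0,0,0,0,0,0.022,0.005]]'
```

```text
time_s: 9.22
eef_pos: [546.5, 194.1, 194.1]
tool_rot: [-0.0, 0.571, 0.821, -0.0]
contact_force: [0.4, -0.4, -0.7]
finger_gap: 10.6
grasp_force: 48.7
```

```bash
python3 -m pendant '[[0,0,0,0,0,0.005,0.005],[0,0,0,0,0,0.010,0.005],[0,0,0,0,0,0.015,0.005],[0,0,0,0,0,0.020,0.005],[0,0,0,0,0,0.025,0.005],[0,0,0,0,0,0.029,0.005],[0,0,0,0,0,0.029,0.005],[0,0,0,0,0,0.029,0.005]]'
python3 - <<'E'
from h import *
a,_,Ws=cloud("scene"); s,im,d,W,Pt,C,rays=wrist()
hsv=cv2.cvtColor(im,cv2.COLOR_BGR2HSV);h,sa,v=[hsv[...,i].astype(int) for i in range(3)]
m=((h<8)|(h>172))&(sa>120)&(np.hypot(W[...,0]-547,W[...,1]-193)<20)
q=W[m]; print("red z",np.nanpercentile(q[:,2],[1,50,99]), np.nanmedian(W[m&(W[...,2]>np.nanmax(q[:,2])-4)],0))
cv2.imwrite("pics/c6.png",np.hstack([cv2.resize(im[120:440,160:480],(400,400),interpolation=cv2.INTER_CUBIC),cv2.resize(a[200:310,330:440],(400,400),interpolation=cv2.INTER_CUBIC)]))
E
```

```text
time_s: 10.22
eef_pos: [546.6, 194.1, 165.4]
tool_rot: [0.0, 0.571, 0.821, 0.0]
contact_force: [0.1, -0.4, -0.8]
finger_gap: 10.8
grasp_force: 48.7
red z [188.02925783 215.78219624 228.22094348] [543.1565418  204.04951502 239.49506242]
```

View pics/c6.png

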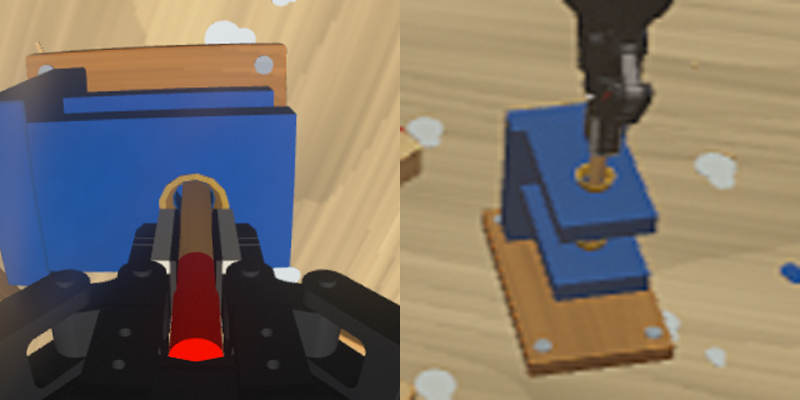

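The mast runs down through both bushings, with the ring at wrist crop (193,190) and scene crop (596,178). Its red top is at z≈228, so the foot is at about 37 mm, between the base top at 16 and the arm underside at 58. There is no contact force and the grip is holding, so I'm handing in.

```bash
python3 -c "
from workcell import arm
print(arm.sign_off())"
```

```text
the job is handed in; nothing more can be done
None
```

The mast is held upright through both bushings, red end up, with its foot about 37 mm above the bench (21 mm below the lower arm, 21 mm clear of the base board), and the job was handed in at about 10.3 s.

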